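# Close the two-part sweet mould and hold it shut

### The arm

A 7-joint arm with a two-finger parallel gripper is mounted at the origin on the work surface. World frame = base frame: x ahead of the robot, y to its left, z up, the work surface at z = 0. Lengths are in m, angles in rad, forces in N, time in s.
With the tool pointing down it reaches from about 0.4 to 0.85 m from the base axis. Payload 4.5 kg.
Tool frame: the origin (TCP) lies between the finger pads; the fingertips stand 19 mm ahead of it and the grasp point (between the pads) is the TCP (r.tips_ahead is the distance from the TCP to the fingertips, in m); z points along the fingers, y is the line along which they close (so a half turn about z gives the same grasp; the last joint's range is limited). The gripper opens to 88 mm and grips with 3 to 60 N. Pads are 18 mm wide; open, the fingers measure 123 mm over their backs; the gripper's body (75 mm by 187 mm) begins 45 mm behind the grasp point.
Start: joints at [1.256, 0.689, -0.195, 1.565, 0.157, 0.902, -0.215], TCP at [0.214, -0.587, 0.258] pointing down, gripper open.
Joint ranges: [-3.01, 3.01], [-0.46, 2.08], [-1.47, 1.51], [0.13, 2.56], [-1, 4.14], [0.04, 2.09], [-2.66, 2.66]. Speed limits (rad/s): [2.57, 2.57, 3.14, 3.14, 3.14, 3.14, 3.14].

### API

Orientations are given as a unit quaternion [x, y, z, w].
In Python, from plant import r, cams, models gives the robot as it stands. The module is installed in compiled form; this text tells all that it offers.
- The arm moves only by the tool jog_arm, never from a script. Its arguments are lists of equal length, an entry for each row: "turn": the turn, a rotation vector about the tool's x, y, z in rad, a list of three; "translation": the shift along the tool's x, y, z in m, a list of three; "grip": the closure, from 0 (fully open) to 1 (shut). In form: {"turn": [[ax, ay, az], ...], "translation": [[tx, ty, tz], ...], "grip": [grip, ...]}. A call has 1 to 20 rows; each row is the pose to reach, as a shift and turn from the pose commanded when the call began, along the tool's axes at that moment; what a row does not reach only later rows make up. A row lasts 1/8 s, in which the tool goes at most 62.5 mm and 10.7 degrees, less where a joint would pass 70% of its speed; a pose out of reach is approached as far as the arm can. A call with a gripper value outside its range is refused whole. The fingers move at their own pace and stop on an object; "force" is the grip in N (left out, the last holds). Time passes only in rows, so rows that repeat a pose let the fingers close. It gives the time, the measured TCP pose, the force, the opening and the grip force at its end, in the units of the state.
- r.get_state(): the state, without advancing time (a new reading comes with each control period).
- cams.snapshot(name): name is "scene" or "top" or "wrist"; returns the picture (384x512x3 uint8, red, green, blue); there is no depth.
- cams.camera_params(name): a dict with "fx", "fy", "cx", "cy" (pixels), "eye" and "orientation" of the camera in the world. Camera axes: x right, y up, looking along -z (the intrinsics and any distortion apply to the point x, -y, -z); pixel columns grow to the right and rows downward; lengths in m; the calibration is good to about 2 mm. A picture is of the moment at which its call begins: read the wrist's pose just before it. camera_params takes no time and is no camera call; for the wrist camera it gives the pose at the moment of the call.
- r.finish_job(): hands the job in; it is judged then, once.
Trained networks look in the newest picture that a camera, given by its name, has taken for a name from the list of things; names that differ only in an ending like _2 or _b are one class to them, and where a whole thing is asked for, a point or a joint stands for the part that bears it (a point fixed in the world has none). Each returns a list of dicts, best first, with "p" (0 to 1); they miss things now and then, are a little off and sometimes report something else, mostly with a low value. They report only what shows in the picture. A call takes as long as a camera call. They do not tell look-alikes from the thing itself.
- models.find_in(camera, name): "position" ([x, y, z] in m, in world coordinates, good to about 4 mm: the middle of the surface that is visible of it).
- models.masks_of(camera, name): "pixels" (384x512 bool, what is visible of it).
- models.place_of(camera, name): "position" ([x, y, z] in m, in world coordinates, good to about 4 mm: a listed point, or the origin of a listed thing).
The state is a dict: "clock": time; "q": joint angles; "qd": joint speeds; "joint_torque": joint torques, N m; "tool_pos": TCP position; "eef_rot": TCP orientation; "contact_force": force on the tool from outside, world axes, zero at the start; "moment": the same for the moment, N m; "opening": opening from 0.0 (shut) to 1.0 (fully open); "finger_force": force on a finger pad.
Only numpy, scipy, OpenCV 4.12 (cv2) and the standard library are available. Lean on these libraries where they do the work, as an engineer would, in place of code of your own. Each camera call takes 0.05 s, during which the arm holds its last target. There are 200 camera calls.

### The job

Pull the little drawer unit's drawer well open by its bar handle, lift the upper half of the sweet mould out by its wooden rib, and set it over the two dowels of the lower half that is screwed to the trolley (either way round fits). Push it down against the spring until the two halves meet flush, and finish like that: still holding the rib and still pressing the mould fully shut, so that I can put the clip on. Leave everything else on the trolley where it stands.

Things in the scene. Friction and masses are not known exactly. Their poses are not given: they have to be found in the camera images.
- unit_drawer0 (a joint): Opening of the drawer (m): 0 shut, 0.166 fully out towards the robot. The unit is wood, fixed, 240 x 240 x 100 high; its roof covers the mould half in the front of the drawer until that is out by about 130 mm. Pulling takes about 1 to 3 N; it stays where it is left. Inside 195 deep x 198 wide, floor 22 mm above the trolley top, side walls up to 78 mm, front board (15 thick) up to 88 mm.
- unit_drawer0_handle (a point): Centre of the drawer's level round steel bar handle: 11 thick, 120 long along the point's y, 35 mm out from the drawer's face, 62 mm above the trolley top (38 below the unit's top), free from above. Gap of 29 mm between bar and face; two posts 102 apart hold it. Moves with the drawer, which slides out along the point's -x.
- rib (a point): Centre (half-way up) of the wooden rib on the upper mould half, by which it is held: rib 56 long (point x) x 22 thick (y) x 34 high (z), in the middle of the plate. The plate's top is 17 mm and its flat underside 39 mm below this point. In the drawer at first, rib up, its x within about 20 degrees of the drawer's width.
- upper: The same upper half, origin at the centre of its underside, axes as rib: aluminium plate 110 (x) x 60 (y) x 22 thick under the rib, loose, 0.24 to 0.42 kg. Two round holes, 12 across, chamfered below, go right through it at x = +42 and -42 mm, y = 0.
- seat (a point): Centre of the flat top face of the lower mould half, 36 mm above the trolley: aluminium block 110 (x) x 60 (y) on a dark board 136 x 76 x 12, fixed. Two upright steel dowels, 10 across, 24 tall above this face, tapered tips, at x = +42 and -42 mm, y = 0. With the mould shut rib is 39 mm above this point, x axes parallel, either way round.
- ejector (a joint): The round spring ejector, 34 across, in the middle of the lower half, proud of its face by 8 mm: how far it is pushed down (m), 0 up, 0.008 with the mould fully shut. Pushes back with 5 N at first, 11 N when shut, more than the upper half weighs: the mould opens again if not pressed.
- dabba: Closed round steel masala dabba, 154 across, 88 high with its knob; origin at the centre of its underside. To be left alone.
- jar: Clear plastic jar with a blue twist cap, 68 across, 120 high; origin at the centre of its underside. To be left alone.
- tumbler_a: Stainless tumbler, 72 across, 100 high; origin at the centre of its underside. To be left alone.
- tumbler_b: A second tumbler just like it. To be left alone.
- spatula: Wooden spatula, 260 long, lying flat; origin underneath its middle, x along it. To be left alone.
- dish: White ceramic dish, 140 across, 35 high; origin at the centre of its underside. To be left alone.
- katori: Small steel bowl, 90 across, 45 high; origin at the centre of its underside. To be left alone.
Things that resemble listed ones, but are neither listed nor needed, are in the scene too. What is shaped like the part that bears seat but pink or turquoise is not meant.

How it is judged:
On the way, in this order (a step that is already met when the one before it is completed fails the run):
1. the drawer is pulled open by more than 110 mm (value of joint unit_drawer0 above 0.11 m), for 0.1 s.
2. the upper half is held by the fingers, lifted clear of the drawer (height (world z) of rib above 0.12 m and contact force between the fingers and upper above 1 N), for 0.1 s.
3. the upper half is down on both dowels (horizontal distance between rib and seat below 0.004 m and angle between the x axis of rib and the x axis of seat, either way round below 0.08 rad and z of rib in the frame of seat below 0.055 m and angle between rib's own z axis and vertical below 0.12 rad), for 0.1 s.
At the end, for the whole second after the job is handed in: The upper half sits on both dowels (within 4 mm and 0.08 rad of the lower half), is pressed to within 2 mm of flush and 0.05 rad of level with the spring ejector down by more than 6 mm, is still, and the fingers still bear on it with more than 2 N; all through the last second (horizontal distance between rib and seat below 0.004 m and angle between the x axis of rib and the x axis of seat, either way round below 0.08 rad and z of rib in the frame of seat below 0.041 m and angle between rib's own z axis and vertical below 0.05 rad and value of joint ejector above 0.006 m and contact force between the fingers and upper above 2 N and linear speed of upper below 0.02 m/s); the arm keeps its last pose, push and grip.
It fails at once if the masala dabba or the jar is moved by more than 30 mm or tipped over (distance of any of dabba, jar from where it was at the start of the episode above 0.03 m or angle between any of dabba, jar's own z axis and vertical above 0.5 rad).
It fails at once if a tumbler is moved by more than 30 mm or tipped over (distance of any of tumbler_a, tumbler_b from where it was at the start of the episode above 0.03 m or angle between any of tumbler_a, tumbler_b's own z axis and vertical above 0.5 rad).
It fails at once if the spatula, the dish or the small bowl is moved by more than 30 mm or tipped over (distance of any of spatula, dish, katori from where it was at the start of the episode above 0.03 m or angle between any of spatula, dish, katori's own z axis and vertical above 0.5 rad).
It also fails if it takes over 51 s, if anything falls off the work surface, if the arm or the gripper's body presses on something with over 40 N, if the wrist force passes 120 N, or if a joint passes its speed limit or range.

## Working session

There is one attempt and no reset: what is moved stays moved. The work goes in short steps, Python scripts to look and compute and a tool call to move; the robot and the scene stay as the last step left them, time stands still between calls to the robot, and variables do not carry over. Pictures are saved under pics/ and viewed, at most 10 in all, crops included, and the job is handed in when it is done.

Besides the shell and the picture viewer there is one more tool, called as name(argument=value, ...) on one line, values as JSON. jog_arm: Moves the arm, as the interface text tells. Its arguments: {"type":"object","properties":{"turn":{"type":"array"},"translation":{"type":"array"},"grip":{"type":"array"},"force":{"type":"number"}},"required":["turn","translation","grip"]}

```bash
mkdir -p pics; cat > h.py <<'E'
import numpy as np, cv2
from scipy.spatial.transform import Rotation as R
from plant import r, cams, models
def save(img,n,s=1.5): cv2.imwrite('pics/'+n, cv2.resize(img[:,:,::-1],None,fx=s,fy=s))
def ray(c,u,v):
    d=np.array([(u-c['cx'])/c['fx'],-(v-c['cy'])/c['fy'],-1.]); return R.from_quat(c['orientation']).apply(d)
def onz(c,u,v,z):
    d=ray(c,u,v); e=np.array(c['eye']); return e+d*(z-e[2])/d[2]
def proj(c,p):
    q=R.from_quat(c['orientation']).inv().apply(np.array(p)-np.array(c['eye'])); return c['cx']+c['fx']*q[0]/-q[2], c['cy']+c['fy']*q[1]/q[2]
E
python3 - <<'E'
from h import *
for n in ['top','scene']:
    im=cams.snapshot(n); save(im,n+'1.png'); c=cams.camera_params(n); print(n,c)
    for o in ['unit_drawer0_handle','seat','rib','dabba','jar','tumbler_a','spatula','dish','katori']:
        print(o,[(np.round(d['position'],3).tolist(),round(d['p'],2)) for d in models.place_of(n,o)[:4]])
print(r.get_state())
E
```

```text
top {'fx': 410.1505469817905, 'fy': 410.1505469817905, 'cx': 251.34880169201395, 'cy': 198.03156971166842, 'eye': array([ 0.39658629, -0.00390465,  1.48250234]), 'orientation': array([ 0.0319388 , -0.04691487, -0.70313213,  0.7087906 ])}
unit_drawer0_handle []
seat [([0.38, -0.551, 0.038], 0.9), ([0.732, -0.232, -0.004], 0.74), ([0.485, -0.134, 0.04], 0.65), ([0.296, -0.258, 0.039], 0.58)]
rib []
dabba [([0.583, 0.509, 0.001], 0.66)]
jar [([0.764, -0.099, -0.002], 0.69)]
tumbler_a [([0.388, -0.405, 0.003], 0.81), ([0.6, -0.402, -0.002], 0.72)]
spatula [([0.403, 0.113, 0.0], 0.91)]
dish [([0.305, 0.42, -0.005], 0.78), ([0.388, -0.405, 0.004], 0.55)]
katori [([0.733, -0.231, -0.002], 0.56)]
scene {'fx': 381.5464661499557, 'fy': 381.5464661499557, 'cx': 251.0308633038468, 'cy': 198.27212517717692, 'eye': array([1.13563517, 0.3584084 , 1.07222971]), 'orientation': array([0.1473953 , 0.26053561, 0.84358978, 0.44581623])}
unit_drawer0_handle [([0.624, 0.133, 0.06], 0.89)]
seat [([0.485, -0.141, 0.037], 0.96), ([0.298, -0.254, 0.037], 0.76), ([0.377, -0.555, 0.037], 0.71)]
rib []
dabba [([0
[... 357 characters left out ...]
 ,  0.68909253, -0.19458645,  1.56532199,  0.15730162,
        0.90244925, -0.21506342]), 'qd': array([ 5.20066038e-04,  1.37231735e-05,  3.58465642e-04,  7.99503658e-04,
        1.44863113e-03, -1.95139737e-03, -1.37295562e-03]), 'joint_torque': array([-3.73111798e-04, -5.27490520e+01, -1.26723424e+00, -1.53743631e+01,
       -5.18544973e-02, -7.09986271e-04,  1.95634493e-05]), 'tool_pos': array([ 0.21365784, -0.58737373,  0.25774116]), 'eef_rot': array([9.84822840e-01, 1.73562582e-01, 1.44427203e-05, 5.38045031e-05]), 'contact_force': array([-0.39163013,  0.16692036,  0.33552058]), 'moment': array([-0.00758948, -0.00061692, -0.01235215]), 'finger_force': 0.0, 'opening': 1.0015294411042714}
```

View pics/top1.png

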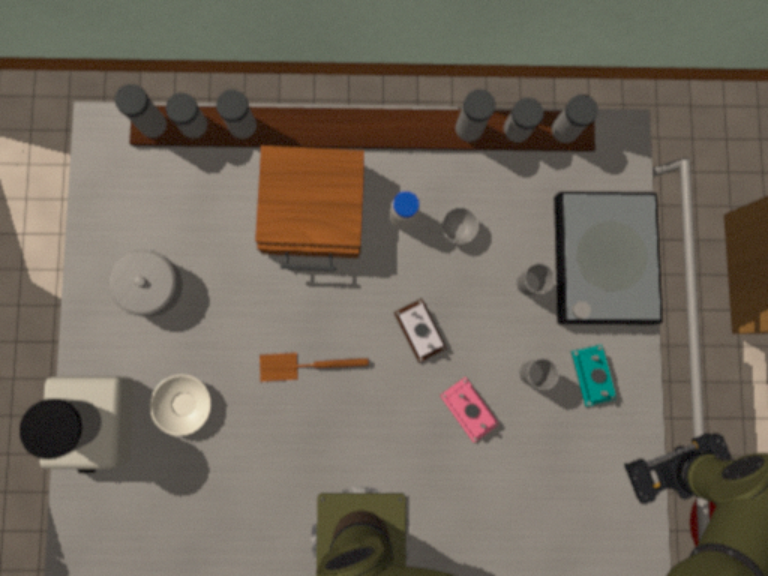

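View pics/scene1.png

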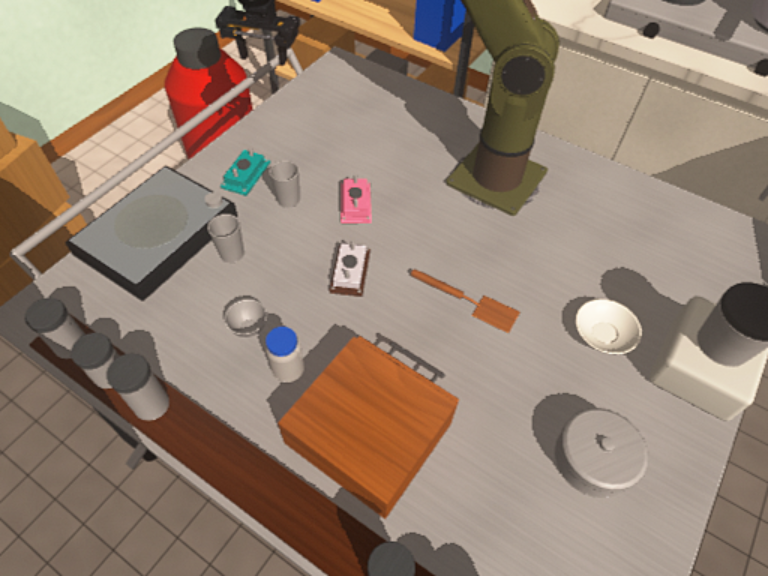

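The top view shows the unit roof at px (258–363, 147–252), and the aluminium lower half at (420, 330). The scene view agrees: the white-metal block with the dark board at (349, 268) is the real seat, and pink and turquoise are decoys. The jar stands just right of the unit.

```bash
cat >> h.py <<'E'
def yawdelta(target, yaw, tool=None, pos=None, rot=None):
    """move for a downward tool with its y axis at yaw (mod pi): shift in tool axes, turn about z"""
    s=r.get_state(); p=s['tool_pos']; A=R.from_quat(s['eef_rot'])
    y=A.as_matrix()[:,1]; cur=np.arctan2(y[1],y[0])
    d=(yaw-cur+np.pi/2)%np.pi-np.pi/2
    B=R.from_euler('z',d)*A
    # exact vertical
    M=B.as_matrix(); yy=np.array([np.cos(cur+d),np.sin(cur+d),0]); zz=np.array([0,0,-1.]); M=np.c_[np.cross(yy,zz),yy,zz]
    rv=(A.inv()*R.from_matrix(M)).as_rotvec()
    return np.round(A.inv().apply(np.array(target)-p),4).tolist(), np.round(rv,4).tolist()
E
python3 - <<'E'
from h import *
c=cams.camera_params('top')
P=[onz(c,u/1.5,v/1.5,0.1)[:2] for u,v in [(258,245),(361,252),(363,150),(262,147)]]
print(np.round(P,3))
for i in range(4):
    d=P[(i+1)%4]-P[i]; print(np.degrees(np.arctan2(d[1],d[0])))
c=cams.camera_params('wrist'); s=r.get_state(); A=R.from_quat(s['eef_rot'])
print('cam in tool',A.inv().apply(c['eye']-s['tool_pos']),(A.inv()*R.from_quat(c['orientation'])).as_matrix().round(2),c['fx'])
print(yawdelta([0.47,-0.13,0.26],0.03))
print(yawdelta([0.624,0.133,0.26],0.03))
E
```

```text
[[0.668 0.239]
 [0.655 0.005]
 [0.895 0.002]
 [0.899 0.236]]
-93.32475996113223
-0.5506133874451062
89.0766273176456
179.32605323715822
cam in tool [ 0.06902211  0.00058264 -0.12656262] [[-0.    0.97  0.26]
 [ 1.    0.   -0.  ]
 [-0.    0.26 -0.97]] 291.6682412647447
([0.3973, -0.3422, -0.0023], [0.0001, 0.0001, -1.2519])
([0.6319, -0.5367, -0.0023], [0.0001, 0.0001, -1.2519])
```

jog_arm(turn=[[0, 0, -0.6], [0, 0, -1.252], [0, 0, -1.252], [0, 0, -1.252], [0, 0, -1.252], [0, 0, -1.252], [0, 0, -1.252], [0, 0, -1.252], [0, 0, -1.252], [0, 0, -1.252], [0, 0, -1.252], [0, 0, -1.252], [0, 0, -1.252]], translation=[[0.2, -0.17, 0], [0.397, -0.342, -0.002], [0.397, -0.342, -0.002], [0.397, -0.342, -0.002], [0.397, -0.342, -0.002], [0.397, -0.342, -0.002], [0.397, -0.342, -0.002], [0.397, -0.342, -0.002], [0.397, -0.342, -0.002], [0.397, -0.342, -0.002], [0.397, -0.342, -0.002], [0.397, -0.342, -0.002], [0.397, -0.342, -0.002]], grip=[0, 0, 0, 0, 0, 0, 0, 0, 0, 0, 0, 0, 0])

```text
clock: 2.62
tool_pos: [0.4693, -0.1315, 0.2597]
eef_rot: [0.697, 0.717, -0.0, 0.0]
contact_force: [-0.4, 0.6, 0.3]
opening: 0.997
finger_force: 0.0
```

```bash
python3 - <<'E'
from h import *
c=cams.camera_params('wrist'); im=cams.snapshot('wrist'); save(im,'w1.png'); s=r.get_state(); print(s['clock'],s['tool_pos'],s['eef_rot'],s['q'].round(2))
print(c)
np.save('c1.npy',c,allow_pickle=True)
for o in ['seat','unit_drawer0_handle']: print(o,[(np.round(d['position'],4).tolist(),round(d['p'],2)) for d in models.place_of('wrist',o)[:4]])
E
```

```text
2.675 [ 0.46946705 -0.1311968   0.25970504] [ 6.97029003e-01  7.17042909e-01 -1.79387889e-04  6.08100175e-05] [ 0.51  0.55 -0.52  1.96  0.39  0.74 -0.21]
{'fx': 291.6682412647447, 'fy': 291.6682412647447, 'cx': 251.60523565590304, 'cy': 188.7237291759779, 'eye': array([ 0.46938188, -0.06412421,  0.38619747]), 'orientation': array([-0.1329416 , -0.00202277,  0.01374808,  0.99102645])}
seat [([0.4851, -0.1404, 0.0348], 0.87), ([0.2943, -0.2536, 0.0366], 0.58), ([0.5988, -0.4031, 0.0008], 0.33)]
unit_drawer0_handle []
```

View pics/w1.png

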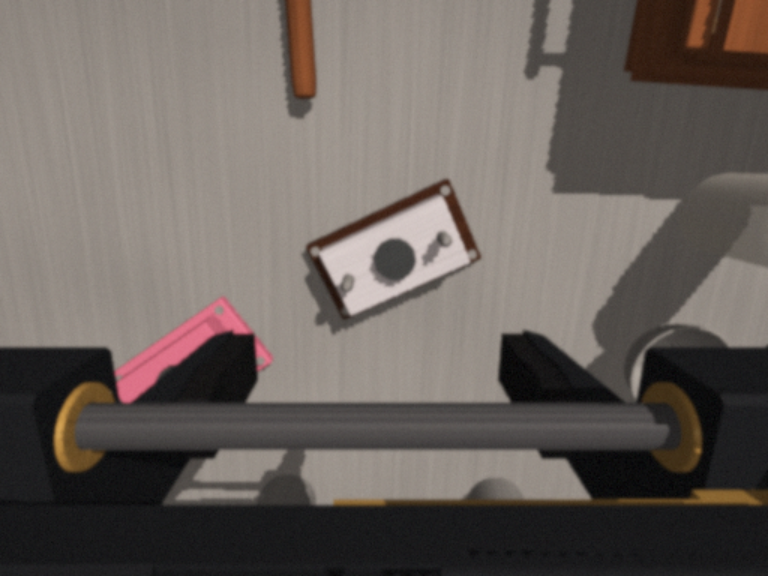

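Seat face at scaled px corners ~(312,250),(441,183),(478,257),(346,317). Dowels are at (445,240) and (346,283), and the ejector at (394,258).

```bash
python3 - <<'E'
from h import *
c=np.load('c1.npy',allow_pickle=True).item(); im=cv2.imread('pics/w1.png'); im=cv2.resize(im,(512,384),interpolation=cv2.INTER_AREA)
roi=np.zeros(im.shape[:2],np.uint8); cv2.fillPoly(roi,[np.array([[200,160],[300,115],[325,172],[228,218]])],1)
g=im.min(2); print(g[185,235],g[150,290],g[200,215])
m=((g>195)&(roi>0)).astype(np.uint8)
m=cv2.morphologyEx(m,cv2.MORPH_CLOSE,np.ones((3,3)))
k=max(cv2.findContours(m,0,2)[0],key=cv2.contourArea); print(cv2.contourArea(k))
W=np.array([onz(c,*p[0],0.036)[:2] for p in k],np.float32)
print(cv2.minAreaRect(W*1000))
a=onz(c,445/1.5,240/1.5,.055);b=onz(c,346/1.5,283/1.5,.055); print(a,b,(a+b)/2,np.hypot(*(a-b)[:2]),np.degrees(np.arctan2(*(a-b)[1::-1])))
print('ej',onz(c,394/1.5,258/1.5,.044))
d=im.copy(); cv2.drawContours(d,[k],-1,(0,0,255),1); cv2.imwrite('pics/seg.png',cv2.resize(d[100:240,180:350],None,fx=4,fy=4))
print(yawdelta([0.50,0.09,0.26],0.02))
E
```

```text
141 193 71
1581.5
((485.3044128417969, -137.73599243164062), (104.61273956298828, 54.25163269042969), 26.270774841308594)
[ 0.52270203 -0.11902126  0.055     ] [ 0.44737515 -0.15518612  0.055     ] [ 0.48503859 -0.13710369  0.055     ] 0.08355858330887513 25.645919030239064
ej [ 0.48476492 -0.1364579   0.044     ]
([0.2198, 0.0368, -0.0003], [-0.0, 0.0002, 0.0091])
```

View pics/seg.png

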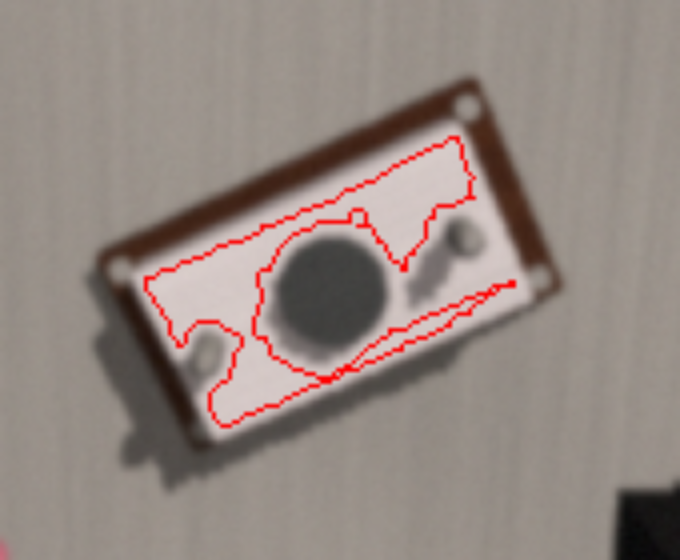

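Seat ≈ (0.485, −0.137), yaw ≈ 26°. Now over to the handle.

jog_arm(turn=[[0, 0, 0], [0, 0, 0], [0, 0, 0], [0, 0, 0], [0, 0, 0], [0, 0, 0], [0, 0, 0]], translation=[[0.26, 0.14, 0.05], [0.26, 0.14, 0.05], [0.26, 0.14, 0.05], [0.26, 0.14, 0.05], [0.26, 0.14, 0.05], [0.26, 0.14, 0.05], [0.26, 0.14, 0.05]], grip=[0.72, 0.72, 0.72, 0.72, 0.72, 0.72, 0.72])

```text
clock: 3.65
tool_pos: [0.6016, 0.1326, 0.2094]
eef_rot: [0.697, 0.717, -0.001, 0.0]
contact_force: [-0.4, -0.1, 0.2]
opening: 0.282
finger_force: 0.0
```

```bash
python3 - <<'E'
from h import *
c=cams.camera_params('wrist'); im=cams.snapshot('wrist'); save(im,'w2.png'); s=r.get_state(); print(s['clock'],s['tool_pos'],s['eef_rot'],s['opening'])
np.save('c2.npy',c,allow_pickle=True)
for o in ['unit_drawer0_handle']:
  print(o,[(np.round(d['position'],4).tolist(),round(d['p'],2)) for d in models.place_of('wrist',o)[:4]])
E
```

```text
3.7 [0.60167384 0.13170834 0.20957607] [ 6.97094790e-01  7.16978236e-01 -9.35690585e-04  4.31851548e-04] 0.27643515055339385
unit_drawer0_handle [([0.6245, 0.1285, 0.0624], 0.83)]
```

View pics/w2.png

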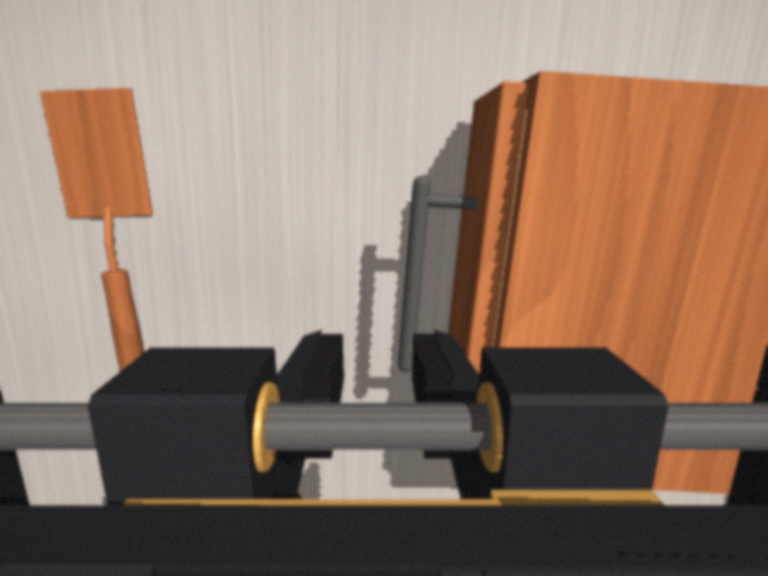

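The bar runs from (421,182) to about (405,367) in scaled px.

```bash
python3 - <<'E'
from h import *
c=np.load('c2.npy',allow_pickle=True).item()
a=onz(c,421/1.5,180/1.5,.064);b=onz(c,405/1.5,367/1.5,.064); print(a,b,(a+b)/2,np.hypot(*(a-b)[:2])); yaw=np.arctan2(*(a-b)[1::-1])-np.pi/2; print(yaw)
e=onz(c,540/1.5,73/1.5,.1); f=onz(c,495/1.5,365/1.5,.1); print('roof front',e,f,np.arctan2(*(e-f)[1::-1])-np.pi/2)
m=(a+b)/2; m[2]=.071
print(yawdelta(m,yaw)); print(r.get_state()['opening'])
E
```

```text
[0.62820389 0.1909261  0.064     ] [0.62423339 0.06689964 0.064     ] [0.62621864 0.12891287 0.064     ] 0.12409000109469859
-0.032002365960816404
roof front [0.68054778 0.24526123 0.1       ] [0.67417769 0.08739129 0.1       ] -0.04032837675900458
([-0.003, 0.0244, 0.1387], [-0.0004, 0.0018, 0.0596])
0.2767941433008465
```

jog_arm(turn=[[0, 0.002, 0.06], [0, 0.002, 0.06], [0, 0.002, 0.06], [0, 0.002, 0.06], [0, 0.002, 0.06], [0, 0.002, 0.06], [0, 0.002, 0.06], [0, 0.002, 0.06], [0, 0.002, 0.06], [0, 0.002, 0.06]], translation=[[-0.003, 0.024, 0.02], [-0.003, 0.024, 0.06], [-0.003, 0.024, 0.1], [-0.003, 0.024, 0.125], [-0.003, 0.024, 0.139], [-0.003, 0.024, 0.139], [-0.003, 0.024, 0.139], [-0.003, 0.024, 0.139], [-0.003, 0.024, 0.139], [-0.003, 0.024, 0.139]], grip=[0.72, 0.72, 0.72, 0.72, 0.72, 0.72, 1, 1, 1, 1], force=20)

```text
clock: 5.0
tool_pos: [0.6246, 0.1316, 0.0718]
eef_rot: [0.718, 0.697, -0.0, -0.001]
contact_force: [-4.5, 0.8, 4.3]
opening: 0.117
finger_force: 20.0
```

jog_arm(turn=[[0, 0, 0], [0, 0, 0], [0, 0, 0], [0, 0, 0], [0, 0, 0], [0, 0, 0], [0, 0, 0], [0, 0, 0], [0, 0, 0], [0, 0, 0], [0, 0, 0]], translation=[[0, -0.01, 0], [0, -0.03, 0], [0, -0.05, 0], [0, -0.07, 0], [0, -0.09, 0], [0, -0.11, 0], [0, -0.13, 0], [0, -0.15, 0], [0, -0.158, 0], [0, -0.158, 0], [0, -0.158, 0]], grip=[1, 1, 1, 1, 1, 1, 1, 1, 1, 1, 1])

```text
clock: 6.38
tool_pos: [0.4688, 0.1368, 0.0716]
eef_rot: [0.718, 0.697, 0.002, -0.0]
contact_force: [-0.8, 0.0, 9.1]
opening: 0.117
finger_force: 20.0
```

jog_arm(turn=[[0, 0, 0], [0, 0, 0], [0, 0, 0], [0, 0, 0], [0, 0, 0], [0, 0, 0], [0, 0, 0], [0, 0, 0], [0, 0, 0], [0, 0, 0]], translation=[[0, 0, 0], [0, 0, 0], [0, 0, -0.03], [0, 0, -0.08], [-0.02, 0.05, -0.13], [-0.03, 0.1, -0.15], [-0.03, 0.1, -0.15], [-0.03, 0.1, -0.15], [-0.03, 0.1, -0.15], [-0.03, 0.1, -0.15]], grip=[0.72, 0.72, 0.72, 0.72, 0.5, 0.5, 0.5, 0.5, 0.5, 0.5])

```text
clock: 7.62
tool_pos: [0.5658, 0.1036, 0.22]
eef_rot: [0.717, 0.697, -0.0, -0.001]
contact_force: [-0.5, 0.1, -0.1]
opening: 0.501
finger_force: 0.0
```

```bash
python3 - <<'E'
from h import *
c=cams.camera_params('wrist'); im=cams.snapshot('wrist'); save(im,'w3.png'); s=r.get_state(); print(s['clock'],s['tool_pos'],s['eef_rot'],s['opening'])
np.save('c3.npy',c,allow_pickle=True)
for o in ['unit_drawer0_handle','rib','upper']:
  print(o,[(np.round(d['position'],4).tolist(),round(d['p'],2)) for d in models.place_of('wrist',o)[:4]])
E
```

```text
7.675 [0.56610202 0.10348911 0.2201223 ] [ 7.17069483e-01  6.97000819e-01 -5.66266623e-05 -1.10060277e-03] 0.5012588694179093
unit_drawer0_handle [([0.4706, 0.1369, 0.0639], 0.67)]
rib [([0.5904, 0.1025, 0.06], 0.73)]
upper [([0.5944, 0.1079, 0.0196], 0.56)]
```

View pics/w3.png

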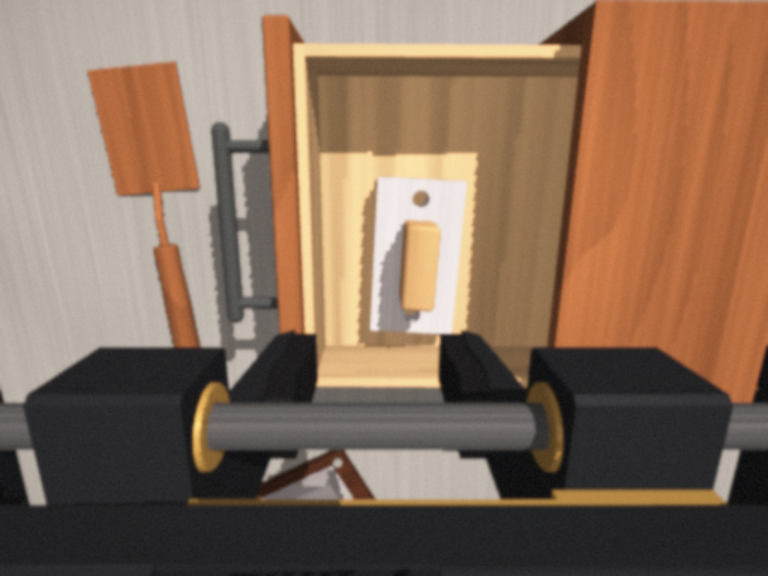

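Rib in view at scaled px ~(421,267); plate corners (376,178),(467,182),(457,334),(370,330).

```bash
python3 - <<'E'
from h import *
c=np.load('c3.npy',allow_pickle=True).item()
P=np.array([onz(c,u/1.5,v/1.5,.044)[:2] for u,v in [(376,178),(467,182),(457,334),(370,330)]])
print(P,P.mean(0)); e=(P[0]+P[1]-P[2]-P[3])/2; print(np.hypot(*e),np.hypot(*(P[1]-P[0])),np.arctan2(e[1],e[0])-np.pi/2)
print('hole',onz(c,421/1.5,198/1.5,.044))
im=cv2.resize(cv2.imread('pics/w3.png'),(512,384),interpolation=cv2.INTER_AREA)
cr=im[110:230,235:325]; h=cv2.cvtColor(cr,cv2.COLOR_BGR2HSV); 
m=((h[...,1]>70)&(h[...,2]>120)).astype(np.uint8); n,l,st,ce=cv2.connectedComponentsWithStats(m)
i=l[178-110,280-235]; k=cv2.findContours((l==i).astype(np.uint8),0,2)[0][0]; print(st[i])
W=np.array([onz(c,q[0][0]+235,q[0][1]+110,.078)[:2] for q in k],np.float32); print(cv2.minAreaRect(W*1000))
cv2.imwrite('pics/rib.png',cv2.resize(cr,None,fx=5,fy=5))
E
```

```text
[[0.56822193 0.16188387]
 [0.62947672 0.15753952]
 [0.6248747  0.04797981]
 [0.56063501 0.05291006]] [0.59580209 0.10507831]
0.10943659163601528 0.06140865275896454 -0.05571835665283609
hole [0.59845707 0.14778709 0.044     ]
[  31   37   28   63 1432]
((593.4406127929688, 106.663818359375), (60.473731994628906, 23.0192928314209), 85.46060180664062)
```

View pics/rib.png

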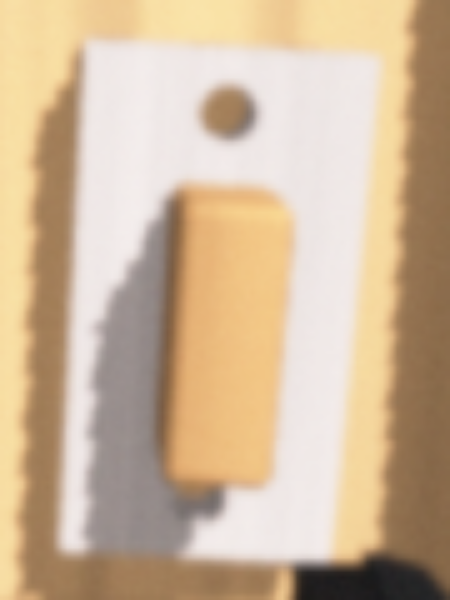

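```bash
python3 - <<'E'
from h import *
print(yawdelta([.595,.1055,.0655],-.068))
E
```

```text
([0.0028, 0.0282, 0.1549], [-0.0006, -0.0017, 0.0387])
```

jog_arm(turn=[[0, -0.002, 0.039], [0, -0.002, 0.039], [0, -0.002, 0.039], [0, -0.002, 0.039], [0, -0.002, 0.039], [0, -0.002, 0.039], [0, -0.002, 0.039], [0, -0.002, 0.039], [0, -0.002, 0.039], [0, -0.002, 0.039], [0, -0.002, 0.039]], translation=[[0.003, 0.028, 0.03], [0.003, 0.028, 0.08], [0.003, 0.028, 0.12], [0.003, 0.028, 0.142], [0.003, 0.028, 0.153], [0.003, 0.028, 0.155], [0.003, 0.028, 0.155], [0.003, 0.028, 0.155], [0.003, 0.028, 0.155], [0.003, 0.028, 0.155], [0.003, 0.028, 0.155]], grip=[0.5, 0.5, 0.5, 0.5, 0.5, 0.5, 0.5, 1, 1, 1, 1], force=50)

```text
clock: 9.2
tool_pos: [0.5954, 0.1055, 0.0662]
eef_rot: [0.731, 0.682, 0.0, 0.0]
contact_force: [-1.2, 1.0, 5.8]
opening: 0.248
finger_force: 50.0
```

```bash
python3 - <<'E'
from h import *
s=r.get_state(); print(s['clock'],s['tool_pos'],s['opening']*88,s['finger_force'],s['contact_force'])
y=26*np.pi/180+np.pi/2
print(yawdelta([.485,-.138,.21],y))
E
```

```text
9.2 [0.59538969 0.10551901 0.06615129] 21.82183537341155 49.97806929051876 [-1.21668902  1.04471016  5.75586615]
([-0.2505, -0.0933, -0.1439], [0.0003, -0.0003, 1.048])
```

jog_arm(turn=[[0, 0, 0], [0, 0, 0], [0, 0, 0], [0, 0, 0], [0, 0, 0.18], [0, 0, 0.36], [0, 0, 0.54], [0, 0, 0.72], [0, 0, 0.9], [0, 0, 1.048], [0, 0, 1.048], [0, 0, 1.048], [0, 0, 1.048], [0, 0, 1.048]], translation=[[0, 0, -0.02], [0, 0, -0.06], [0, 0, -0.1], [0, 0, -0.144], [-0.03, -0.01, -0.144], [-0.08, -0.03, -0.144], [-0.13, -0.05, -0.144], [-0.18, -0.07, -0.144], [-0.22, -0.085, -0.144], [-0.25, -0.093, -0.144], [-0.25, -0.093, -0.144], [-0.25, -0.093, -0.124], [-0.25, -0.093, -0.124], [-0.25, -0.093, -0.124]], grip=[1, 1, 1, 1, 1, 1, 1, 1, 1, 1, 1, 1, 1, 1])

```text
clock: 10.95
tool_pos: [0.4857, -0.1368, 0.1903]
eef_rot: [0.974, 0.226, 0.0, -0.0]
contact_force: [0.0, -1.1, -2.3]
opening: 0.248
finger_force: 50.0
```

```bash
python3 - <<'E'
from h import *
c=cams.camera_params('wrist'); im=cams.snapshot('wrist'); save(im,'w4.png'); s=r.get_state(); print(s['clock'],s['tool_pos'],s['eef_rot'],s['opening']*88,s['finger_force'],s['contact_force'],s['moment'])
np.save('c4.npy',c,allow_pickle=True)
for o in ['seat','rib','upper']:
  print(o,[(np.round(d['position'],4).tolist(),round(d['p'],2)) for d in models.place_of('wrist',o)[:4]])
im=cams.snapshot('top'); cv2.imwrite('pics/t4.png',im[:,:,::-1])
E
```

```text
11.0 [ 0.4858685  -0.13697944  0.19036368] [9.74209954e-01 2.25642697e-01 5.78949304e-04 5.32334055e-05] 21.71434611516251 49.975671507418156 [-0.48427978 -0.32162965 -1.83544511] [-0.029359   -0.01131561  0.02393003]
seat []
rib [([0.4827, -0.1403, 0.1863], 0.56)]
upper [([0.4864, -0.1346, 0.1456], 0.56)]
```

View pics/w4.png

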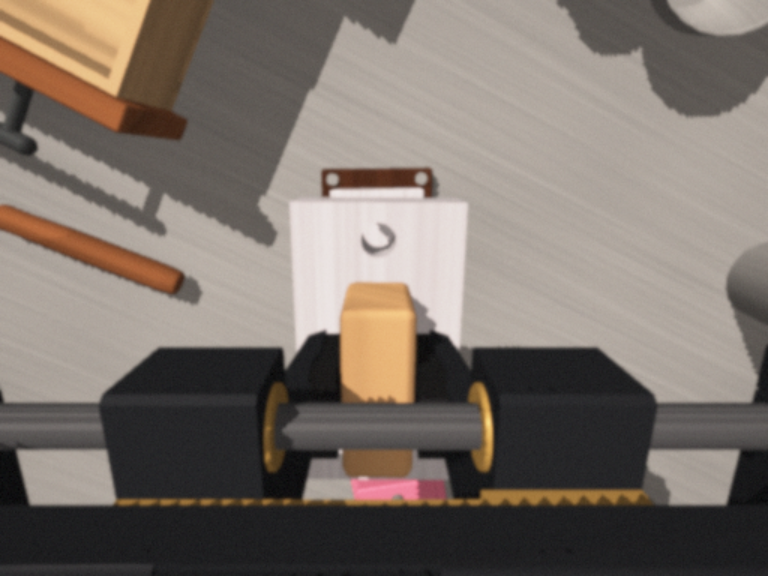

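Held plate with hole at (378,237); seat's far edge shows behind it, board corners (322,170),(432,168). Work out residuals in the tool frame.

```bash
python3 - <<'E'
from h import *
c=np.load('c4.npy',allow_pickle=True).item(); s=r.get_state(); A=R.from_quat(s['eef_rot']); p=s['tool_pos']
def T(u,v,z): return (A.inv().apply(onz(c,u/1.5,v/1.5,z)-p)*1000).round(1)
for n,u,v,z in [('plateL',290,201,.168),('plateR',468,201,.168),('hole',378,237,.168),('ribL',350,284,.202),('ribR',408,284,.202),('ribbL',342,470,.202),('ribbR',412,470,.202),('boardL',322,170,.012),('boardR',432,168,.012),('faceL',330,190,.036),('faceR',424,189,.036),('screwL',333,179,.012),('screwR',421,179,.012)]: print(n,T(u,v,z))
y=A.as_matrix()[:,1]; print(np.degrees(np.arctan2(y[1],y[0]))-90)
print('seat est',(A.inv().apply(np.array([.485,-.137,.036])-p)*1000))
E
```

```text
plateL [ 57.5 -29.   22.1]
plateR [57.6 30.7 22.2]
hole [45.4  0.5 22.1]
ribL [ 38.   -7.2 -11.9]
ribR [ 38.    8.6 -11.9]
ribbL [-21.3 -10.5 -11.9]
ribbR [-21.3  11.  -11.9]
boardL [ 65.7 -37.  178.1]
boardR [ 67.1  37.1 178.2]
faceL [ 53.8 -29.5 154.1]
faceR [ 54.5  29.6 154.2]
screwL [ 59.8 -29.8 178.1]
screwR [ 59.9  29.9 178.2]
-153.97766365092997
seat est [ -0.40936656  -0.72514184 154.1082768 ]
```

jog_arm(turn=[[0, 0, -0.008], [0, 0, -0.008], [0, 0, -0.008], [0, 0, -0.008], [0, 0, -0.008], [0, 0, -0.008], [0, 0, -0.008], [0, 0, -0.008], [0, 0, -0.008]], translation=[[-0.0037, -0.0006, 0.02], [-0.0037, -0.0006, 0.05], [-0.0037, -0.0006, 0.07], [-0.0037, -0.0006, 0.08], [-0.0037, -0.0006, 0.085], [-0.0037, -0.0006, 0.088], [-0.0037, -0.0006, 0.091], [-0.0037, -0.0006, 0.094], [-0.0037, -0.0006, 0.094]], grip=[1, 1, 1, 1, 1, 1, 1, 1, 1])

```text
clock: 12.32
tool_pos: [0.4821, -0.1385, 0.0957]
eef_rot: [0.973, 0.229, 0.0, 0.0]
contact_force: [2.2, 1.7, -3.2]
opening: 0.242
finger_force: 50.0
```

```bash
python3 - <<'E'
from h import *
s=r.get_state(); A=R.from_quat(s['eef_rot']); print(s['clock'],s['tool_pos'],s['eef_rot'],s['contact_force'],A.inv().apply(s['contact_force']),A.inv().apply(s['moment']),s['opening']*88)
E
```

```text
12.325 [ 0.48206044 -0.13846182  0.09569547] [9.73423996e-01 2.29010012e-01 3.70455354e-04 2.11970124e-05] [ 2.23646551  1.69064188 -3.19952234] [ 2.7533717  -0.51686045  3.20137324] [-0.02069342  0.19455996 -0.01558759] 21.28510914033123
```

The mould is on the dowels with only light side force, so I'll ease toward it and press.

jog_arm(turn=[[0, 0, 0], [0, 0, 0], [0, 0, 0], [0, 0, 0], [0, 0, 0], [0, 0, 0]], translation=[[0.0006, 0, 0], [0.0006, 0, 0.003], [0.0006, 0, 0.006], [0.0006, 0, 0.009], [0.0006, 0, 0.012], [0.0006, 0, 0.012]], grip=[1, 1, 1, 1, 1, 1], force=60)

```text
clock: 13.08
tool_pos: [0.4822, -0.1384, 0.0838]
eef_rot: [0.973, 0.229, -0.0, 0.0]
contact_force: [-0.4, 1.5, 5.0]
opening: 0.245
finger_force: 60.0
```

```bash
python3 - <<'E'
from h import *
s=r.get_state(); A=R.from_quat(s['eef_rot']); print(s['clock'],s['tool_pos'],A.inv().apply(s['contact_force']),A.inv().apply(s['moment']),s['opening']*88)
E
```

```text
13.075 [ 0.48217913 -0.13839905  0.08381082] [ 0.31212056 -1.49370961 -5.03110178] [ 0.24759984 -0.0541361  -0.01028406] 21.528100303210188
```

jog_arm(turn=[[0, 0, 0], [0, 0, 0], [0, 0, 0], [0, 0, 0]], translation=[[0, 0, 0.002], [0, 0, 0.004], [0, 0, 0.005], [0, 0, 0.005]], grip=[1, 1, 1, 1])

```text
clock: 13.58
tool_pos: [0.4822, -0.1384, 0.0801]
eef_rot: [0.973, 0.229, 0.0, 0.0]
contact_force: [-2.0, 0.6, 16.4]
opening: 0.241
finger_force: 60.0
```

```bash
python3 - <<'E'
from h import *
s=r.get_state(); A=R.from_quat(s['eef_rot']); print(s['clock'],s['tool_pos'],A.inv().apply(s['contact_force']),A.inv().apply(s['moment']),s['opening']*88)
E
```

```text
13.575 [ 0.48220058 -0.13841092  0.08008164] [ -1.49663414  -1.42208184 -16.38802022] [ 0.61434133 -0.36278892 -0.02367786] 21.17978224181339
```

jog_arm(turn=[[0, 0, 0], [0, 0, 0], [0, 0, 0], [0, 0, 0]], translation=[[0, 0, 0.001], [0, 0, 0.002], [0, 0, 0.002], [0, 0, 0.002]], grip=[1, 1, 1, 1])

```text
clock: 14.08
tool_pos: [0.4822, -0.1384, 0.08]
eef_rot: [0.973, 0.229, 0.001, 0.001]
contact_force: [-5.3, 2.6, 38.0]
opening: 0.242
finger_force: 60.0
```

```bash
python3 - <<'E'
from h import *
s=r.get_state(); A=R.from_quat(s['eef_rot']); print(s['clock'],s['tool_pos'],s['eef_rot'],A.inv().apply(s['contact_force']),A.inv().apply(s['moment']))
im=cams.snapshot('wrist'); save(im,'w5.png')
for o in ['rib','upper']:
  print(o,[(np.round(d['position'],4).tolist(),round(d['p'],2)) for d in models.place_of('wrist',o)[:4]])
E
```

```text
14.075 [ 0.48219967 -0.13839316  0.08000628] [9.73451187e-01 2.28891989e-01 7.73316107e-04 8.03876490e-04] [ -3.54972597  -4.66043319 -38.03417823] [ 1.14455309 -0.86072522 -0.02037553]
rib [([0.4834, -0.1404, 0.0738], 0.65)]
upper [([0.4842, -0.1398, 0.0354], 0.84)]
```

View pics/w5.png

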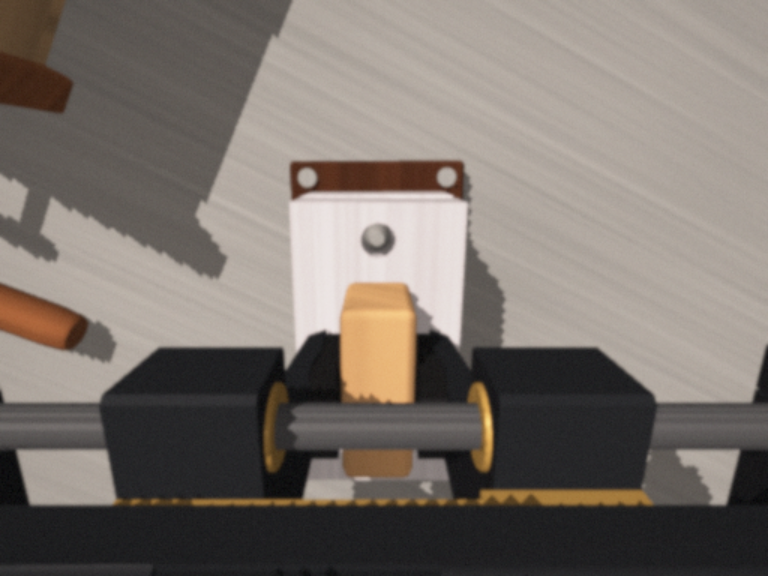

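The dowel is in the hole at (378,238), the plate is flush, and the stop is hard (16→38 N with no travel). I'll ease the push slightly and hand in.

jog_arm(turn=[[0, 0, 0], [0, 0, 0], [0, 0, 0], [0, 0, 0]], translation=[[0, 0, -0.001], [0, 0, -0.001], [0, 0, -0.001], [0, 0, -0.001]], grip=[1, 1, 1, 1])

```text
clock: 14.72
tool_pos: [0.4821, -0.1384, 0.08]
eef_rot: [0.973, 0.229, 0.0, 0.001]
contact_force: [-5.1, 2.1, 26.5]
opening: 0.245
finger_force: 60.0
```

```bash
python3 - <<'E'
from h import *
s=r.get_state(); print(s['tool_pos'],s['contact_force'])
if s['contact_force'][2]>14 and s['tool_pos'][2]<.0808: print(r.finish_job())
E
```

```text
[ 0.48212987 -0.13840566  0.08002924] [-5.13756725  2.06620672 26.453482  ]
the job is handed in; nothing more can be done
None
```

The drawer is open about 156 mm, and the upper mould half sits on both dowels, pressed flush with about 26 N and still gripped by its rib at 60 N; I handed the job in at about 14.7 s but got no verdict back.

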